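# Lock the stop of the gluing jig with its spring plunger

### The job

Lock the brick row in the gluing jig: pull up the spring plunger of the sliding stop, slide the stop towards the fixed end behind the brick row, and let the plunger drop fully home in the hole that leaves the row the least play, not in the hole before it. Do not force the stop sideways while the pin is caught, do not squeeze the brick row hard, and leave the glue bottle standing where it is on the jig.

Things in the scene. Friction and masses are not known exactly. Their poses are not given: they have to be found in the camera images.
- jig: gluing jig, fixed: plywood base 108 x 340 x 8 mm, origin at the centre of its underside, y along its length, z up. A channel for the brick row, 54 mm wide between low guide strips, runs along x = +19 mm to the upright fixed end at the +y end. Along x = -31 mm lies a steel tube 24 mm wide, from y = -168 to +42 mm, top at z = 32 mm with openings in it; the sliding stop rides on this tube.
- fixed_end (a point): middle of the inner face of the jig's fixed end (an upright aluminium block 60 x 12 x 42 mm), 30 mm above the work surface; the brick row's end is to be held near it. The face is at jig y = +158 mm.
- stop_travel (a joint): place of the sliding stop (sleeve 44 mm long with a cross-arm) along the tube, m, -0.020 to 0.125, growing towards the fixed end (jig +y). It slides with 1 to 3 N once the pin is clear, 2 to 5 N with the pin resting on the tube. It starts with the pin in a parking slot at about -0.012 to +0.012. With the brick row against the fixed end the stop touches it at about 0.0915; the right hole is the nearest one before that.
- hole_nominal (a point): point on the tube's top face, where the pin is at stop_travel 0.080: nominal centre of the right hole. Holes are 11 mm long, nominally at stop_travel 0.048 (wrong), 0.080 (right), 0.112 (out of reach). Drilled by hand, all are off together by up to 9 mm along the tube, each time differently: feel for it; a pin let down beside it rests on the tube and snaps in when slid on gently.
- plunger_lift (a joint): how far the plunger is pulled up, in m: 0 fully home (pin 8 mm deep in an opening), 0.008 pin resting on the tube's top face, 0.016 upper limit. A spring pushes it down with about 5 N at 0 and 9 N at 0.016. The pin is caught in its opening unless this is above about 0.0085.
- knob (a point): centre of the plunger's black upright round knob, 24 mm across and 28 mm high, on top of the sliding stop above the pin; 73 mm above the work surface at plunger_lift 0, at jig x = -31 mm, y = -128.5 mm + stop_travel. It rises with the plunger and travels with the stop. Free room all round it at its height; 5 mm below it is the sleeve's neck, 18 mm across.
- plunger: the plunger: knob and, under it, a steel pin 9 mm across whose flat foot is 8 mm below this origin; origin on its axis, level with the tube's top face when fully home; it rises as it is pulled. The force on the pin must stay below 20 N, so never drag the stop hard while it is caught.
- stop: the sliding stop; origin on the tube's top face, on the pin's axis. Its cross-arm, 24 to 50 mm above the work surface, has a black rubber face towards the brick row, 22.5 mm from the pin's axis towards jig +y. It must never press the brick row with more than 15 N.
- brick_row: brown brick kit part, 50 x 170 x 45 mm, about 0.1 kg, origin at the centre of its underside, long side along its y. It stands loose in the jig's channel, 5 to 25 mm short of the fixed end. (A second one away from the jig has no part in this.)
- glue: a white glue bottle with a blue cap, 32 mm across and 83 mm high, origin at the centre of its underside, standing on the jig's base at about jig x = -33, y = +100 mm.

How it is judged:
By the outcome, as a careful person would: the job done as asked, in the order asked, and still so for the second after the job is handed in, with the robot touching nothing.
It also fails if it takes over 38 s, if anything falls off the work surface, if the arm or the gripper's body presses on something with over 40 N, if the wrist force passes 120 N, or if a joint passes its speed limit or range.

### The arm

A 6-joint arm with a two-finger parallel gripper is mounted at the origin on a cart in front of the work surface, level with it; the furniture and walls round the work are solid. World frame = base frame: x ahead of the robot, y to its left, z up, the work surface at z = 0. Lengths are in mm, angles in rad, forces in N, time in s.
With the tool pointing down it reaches from about 300 to 775 mm from the base axis. Payload 14.6 kg.
Tool frame: the origin (TCP) lies between the finger pads; the fingertips stand 19 mm ahead of it and the grasp point (between the pads) is the TCP; z points along the fingers, y is the line along which they close (so a half turn about z gives the same grasp; the last joint's range is limited). The gripper opens to 94 mm and grips with 3 to 60 N. Pads are 16 mm wide; open, the fingers measure 119 mm over their backs; the gripper's body (75 mm by 177 mm) begins 78 mm behind the grasp point.
Start: joints at [-1.284, 0.3, 1.521, -0, 1.321, -0.067], TCP at [190.548, -515.927, 224.446] pointing down, gripper open.
Joint ranges: [-3.03, 3.03], [-0.79, 2.21], [0.23, 2.52], [-1.04, 4.18], [0, 3.07], [-2.55, 2.55]. Speed limits (rad/s): [2.22, 2.22, 2.57, 3.14, 3.14, 3.14].

### API

Orientations are given as [roll, pitch, yaw] about the fixed x, y, z axes, in that order (R = Rz(yaw) Ry(pitch) Rx(roll)).
In Python, from cell import monitor, imaging, job, find_in, trace gives the robot as it stands. The module is installed in compiled form; this text tells all that it offers.
- The arm moves only by the tool arm_command, never from a script. Its argument "steps" is a list of rows, each a list of 5 numbers: the opening, from 0 (shut) to 1 (fully open), then the shift along the tool's x, y, z in mm, then the turn about the tool's z in degrees. In form: [[gripper, dx, dy, dz, turn], ...]. A call has 1 to 20 rows; each row is the pose to reach, as a shift and turn from the pose commanded when the call began, along the tool's axes at that moment; what a row does not reach only later rows make up. A row lasts 1/8 s, in which the tool goes at most 62.5 mm and 10.7 degrees, less where a joint would pass 70% of its speed; a pose out of reach is approached as far as the arm can. A call with a gripper value outside its range is refused whole. The fingers move at their own pace and stop on an object; "force" is the grip in N (left out, the last holds). Time passes only in rows, so rows that repeat a pose let the fingers close. It gives the time, the measured TCP pose, the force, the opening and the grip force at its end, in the units of the state.
- monitor.read_state(): the state, without advancing time (a new reading comes with each control period).
- imaging.camera(name): name is "scene" or "top"; returns a dict with "img" (400x640x3 uint8, red, green, blue), "mtx" (3x3 intrinsics, pixels), "view" (4x4, takes a point from world to camera coordinates). Camera axes: x right, y down, z forward; pixel columns grow to the right and rows downward; lengths in mm; the calibration is good to about 2 mm. A picture is of the moment at which its call begins. There is no depth.
- job.sign_off(): hands the job in; it is judged then, once.
Trained networks look in a picture, given as the dict that the camera call returned (one of the last four; its "shot" number tells which), for a name from the list of things; names that differ only in an ending like _2 or _b are one class to them, and where a whole thing is asked for, a point or a joint stands for the part that bears it (a point fixed in the world has none). Each returns a list of dicts, best first, with "p" (0 to 1); they miss things now and then, are a little off and sometimes report something else, mostly with a low value. They report only what shows in the picture. A call takes as long as a camera call.
- find_in(picture, target): "rect" ([centre column, centre row, width, height] in pixels, round what is visible of it).
- trace(picture, target): "region" (400x640 bool, what is visible of it) and "rect" ([centre column, centre row, width, height] in pixels, round what is visible of it).
The state is a dict: "clock": time; "joints": joint angles; "qd": joint speeds; "effort": joint torques, N m; "eef_pos": TCP position; "eef_rot": TCP orientation; "wrist_force": force on the tool from outside, world axes, zero at the start; "moment": the same for the moment, N m; "finger_gap": finger opening in mm; "finger_force": force on a finger pad.
Only numpy, scipy, OpenCV 4.12 (cv2) and the standard library are available. Lean on these libraries where they do the work, as an engineer would, in place of code of your own. Each camera call takes 0.05 s, during which the arm holds its last target. There are 200 camera calls.

## Working session

There is one attempt and no reset: what is moved stays moved. The work goes in short steps, Python scripts to look and compute and a tool call to move; the robot and the scene stay as the last step left them, time stands still between calls to the robot, and variables do not carry over. Pictures are saved under pics/ and viewed, at most 10 in all, crops included, and the job is handed in when it is done.

Besides the shell and the picture viewer there is one more tool, called after ">>>" as name(argument=value, ...), one argument or row to a line, values as JSON. arm_command: Moves the arm, as the interface text tells. Its arguments: {"type":"object","properties":{"steps":{"type":"array","items":{"type":"array","items":{"type":"number"}}},"force":{"type":"number"}},"required":["steps"]}

```bash
mkdir -p pics; python3 - <<'E'
from cell import monitor, imaging, find_in
import cv2,numpy as np
s=monitor.read_state()
print({k:np.round(v,3) for k,v in s.items()})
for n in("scene","top"):
    p=imaging.camera(n); cv2.imwrite(f"pics/{n}0.png",p["img"][:,:,::-1])
    print(n,np.round(p["mtx"],1).tolist(),np.round(p["view"],3).tolist())
    for t in("knob","jig","glue","brick_row","stop"):
        print(t,[(np.round(d["rect"]).tolist(),round(d["p"],2)) for d in find_in(p,t)[:2]])
E
```

```text
{'clock': np.float64(0.0), 'joints': array([-1.284,  0.3  ,  1.522,  0.   ,  1.321, -0.067]), 'qd': array([-0.001,  0.001,  0.   ,  0.   , -0.003,  0.001]), 'effort': array([ 1.0000e-03, -5.3181e+01, -3.5273e+01,  7.1000e-02,  2.4000e-02,
       -0.0000e+00]), 'eef_pos': array([ 190.499, -515.694,  223.888]), 'eef_rot': array([-3.14 , -0.   ,  0.354]), 'wrist_force': array([-0.469, -0.557,  0.111]), 'moment': array([-0.016, -0.012,  0.026]), 'finger_force': np.float64(0.0), 'finger_gap': np.float64(93.748)}
scene [[470.9, 0.0, 318.5], [0.0, 470.9, 193.8], [0.0, 0.0, 1.0]] [[-0.856, -0.516, 0.021, 427.299], [-0.261, 0.398, -0.879, 167.148], [0.446, -0.758, -0.476, 852.982], [0.0, 0.0, 0.0, 1.0]]
knob [([354.0, 177.0, 12.0, 17.0], 0.74)]
jig [([302.0, 220.0, 133.0, 107.0], 0.79)]
glue [([290.0, 236.0, 16.0, 40.0], 0.83)]
brick_row [([281.0, 225.0, 72.0, 60.0], 0.91)]
stop [([340.0, 184.0, 42.0, 36.0], 0.67)]
top [[456.6, 0.0, 312.2], [0.0, 456.6, 198.2], [0.0, 0.0, 1.0]] [[-0.045, -0.999, -0.001, 81.605], [-0.977, 0.044, -0.208, 470.491], [0.208, -0.008, -0.978, 844.16], [0.0, 0.0, 0.0, 1.0]]
knob [([381.0, 206.0, 8.0, 18.0], 0.58)]
jig [([307.0, 194.0, 174.0, 54.0], 0.83)]
glue [([309.0, 194.0, 174.0, 58.0], 0.74), ([255.0, 209.0, 17.0, 20.0], 0.68)]
brick_row [([275.0, 186.0, 84.0, 33.0], 0.91), ([307.0, 197.0, 176.0, 58.0], 0.16)]
stop [([380.0, 204.0, 10.0, 15.0], 0.67), ([378.0, 194.0, 22.0, 46.0], 0.55)]
```

```bash
python3 - <<'E'
import cv2,numpy as np
a=cv2.imread("pics/top0.png")[145:245,210:410]; b=cv2.imread("pics/scene0.png")[150:290,210:400]
a=cv2.resize(a,(800,400),interpolation=2); cv2.imwrite("pics/a.png",a)
cv2.imwrite("pics/b.png",cv2.resize(b,(760,560),interpolation=2))
E
```

```text
(no output)
```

View pics/a.png

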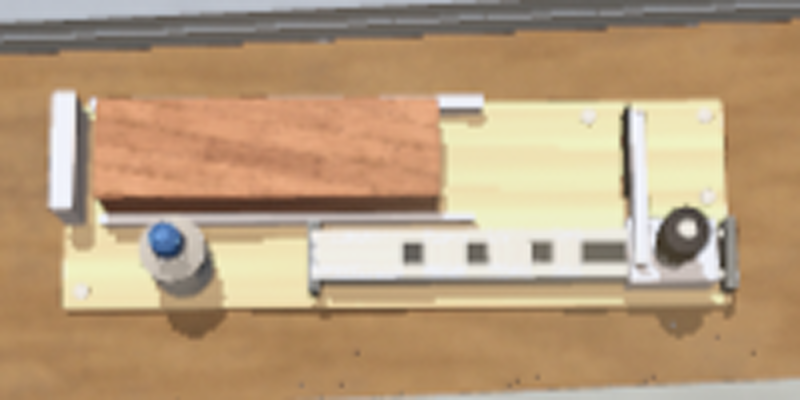

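View pics/b.png

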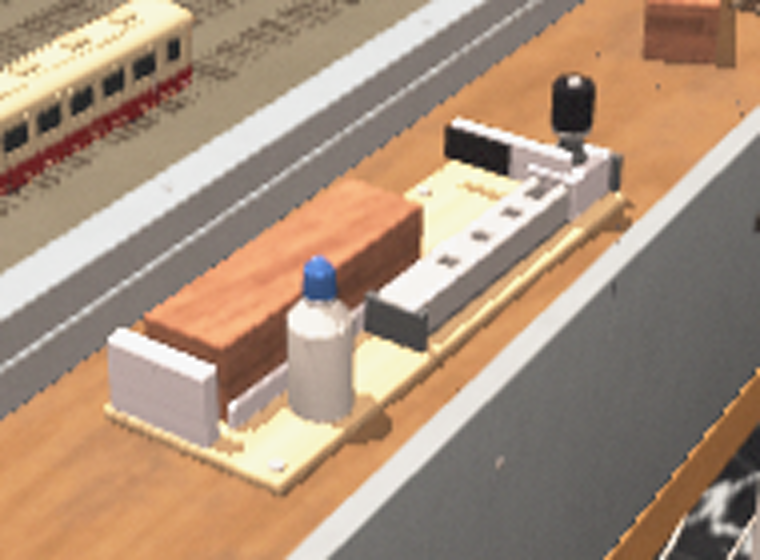

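The top view shows the jig with +y to the left: corners at crop (722,100), (726,303) and (63,308), holes at (412,253), (477,252) and (541,251), and the knob at about (684,236). The scene view shows the knob at (573,103) in its crop. The holes are visible, so I can measure their offset.

```bash
cat > h.py <<'E'
import numpy as np
from cell import imaging
def ray(p,u,v):
    V=p["view"];R=V[:3,:3];t=V[:3,3]
    return -R.T@t, R.T@np.linalg.solve(p["mtx"],[u,v,1])
def onz(p,u,v,z):
    o,d=ray(p,u,v); return o+d*(z-o[2])/d[2]
E
python3 - <<'E'
from h import *
from scipy.optimize import least_squares
t=imaging.camera("top"); s=imaging.camera("scene")
f=lambda x,y,z:onz(t,210+(x+.5)/4-.5,145+(y+.5)/4-.5,z)
g=lambda x,y,z:onz(s,210+(x+.5)/4-.5,150+(y+.5)/4-.5,z)
J=np.array([[54,-170],[-54,-170],[-54,170],[-31,42]]);W=np.array([f(722,100,8),f(726,303,8),f(63,308,8),f(312,252,32)])[:,:2]
J=np.vstack([J,[[-54,170]]]);W=np.vstack([W,g(285,490,8)[:2]])
def R(a):return np.array([[np.cos(a),-np.sin(a)],[np.sin(a),np.cos(a)]])
r=least_squares(lambda q:(J@R(q[2]).T+q[:2]-W).ravel(),[400,0,0]);q=r.x
print(q,r.fun.reshape(-1,2).round(1))
inv=lambda w:(R(q[2]).T@(w[:2]-q[:2])).round(1)
for n,w in dict(h3=f(412,253,32),h2=f(477,252,32),h1=f(541,251,32),slot=f(605,251,32),brick_end=f(440,150,53),knob=f(684,236,73),glue=f(165,238,88),face=f(77,150,50),h3s=g(449,261,32),h2s=g(481,236,32),h1s=g(512,212,32)).items(): print(n,w.round(1),inv(w))
# knob triangulated
A=[];b=[]
for p,u,v in((t,210+684/4,145+236/4),(s,210+573/4,150+103/4)):
    o,d=ray(p,u,v);d/=np.linalg.norm(d);P=np.eye(3)-np.outer(d,d);A.append(P);b.append(P@o)
k=np.linalg.solve(sum(A),sum(b));print("knob",k,inv(k))
E
```

```text
[ 4.87871297e+02  6.84355277e+01 -2.91968204e-02] [[ 0.9  1.2]
 [-0.5 -2.2]
 [-3.1  1.6]
 [-2.4  1.2]
 [ 5.1 -1.7]]
h3 [457.8  60.5  32. ] [-29.8  -8.9]
h2 [456.8  28.2  32. ] [-29.8 -41.2]
h1 [455.9  -3.6  32. ] [-29.8 -73. ]
slot [454.5 -35.4  32. ] [ -30.3 -104.8]
brick_end [504.6  44.6  53. ] [ 17.4 -23.4]
knob [452.4 -68.6  73. ] [ -31.5 -138.1]
glue [459.4 175.7  88. ] [-31.6 106.4]
face [513.4 223.3  50. ] [ 21.  155.5]
h3s [454.7  61.1  32. ] [-32.9  -8.3]
h2s [453.6  29.2  32. ] [-33.1 -40.3]
h1s [452.4  -3.1  32. ] [-33.4 -72.6]
knob [451.3036354  -69.829985    71.25809467] [ -32.5 -139.3]
```

Hole offset is about +7.5 mm, so the right hole sits at travel of roughly 87.5 mm. The knob is at world (452,-69). Next I move above it and turn to line up with the jig.

>>> arm_command(
  steps=[
    [0.7,40,-33,5,3],
    [0.7,80,-66,10,6],
    [0.7,120,-98,15,9],
    [0.7,160,-131,20,12],
    [0.7,200,-164,30,14],
    [0.7,240,-197,40,16],
    [0.7,280,-230,50,18],
    [0.7,320,-262,60,20],
    [0.7,360,-295,70,22],
    [0.7,385,-316,80,22],
    [0.7,400,-328,90,22],
    [0.7,400,-328,94,22],
    [0.7,400,-328,94,22],
    [0.7,400,-328,94,22],
  ],
)

```text
clock: 2.45
eef_pos: [452.0, -70.4, 130.9]
eef_rot: [3.141, -0.001, -0.031]
wrist_force: [0.5, 0.8, 0.2]
finger_gap: 65.9
finger_force: 0.0
```

```bash
python3 - <<'E'
from h import *
import cv2
t=imaging.camera("top");s=imaging.camera("scene")
a=cv2.resize(t["img"][145:245,330:430,::-1],(400,400),interpolation=2);b=cv2.resize(s["img"][120:220,300:400,::-1],(400,400),interpolation=2)
cv2.imwrite("pics/c.png",np.hstack([a,b]))
E
```

```text
(no output)
```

View pics/c.png

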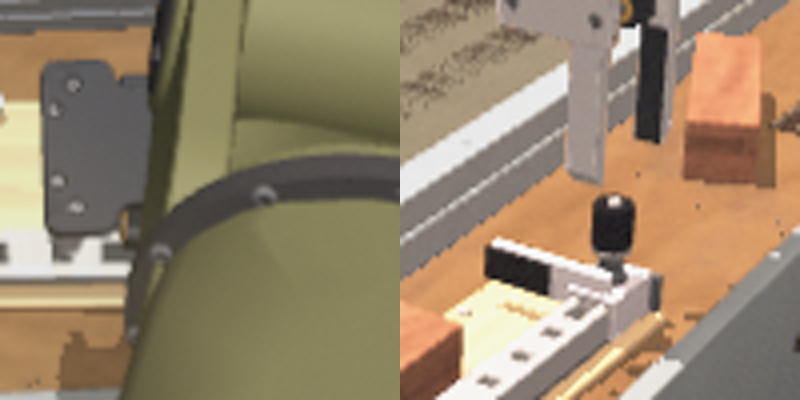

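The left crop shows the arm hiding the knob from above. The right crop shows the knob at (613,225), between and below the two fingers. I'll descend and close gently.

>>> arm_command(
  steps=[
    [0.7,0,0,20,0],
    [0.7,0,0,40,0],
    [0.7,0,0,52,0],
    [0.7,0,0,54,0],
    [0.2,0,0,54,0],
    [0.2,0,0,54,0],
    [0.2,0,0,54,0],
    [0.15,0,0,54,0],
    [0.15,0,0,54,0],
  ],
  force=5,
)

```text
clock: 3.68
eef_pos: [452.2, -69.7, 76.6]
eef_rot: [3.142, -0.0, -0.03]
wrist_force: [0.2, -0.1, 1.3]
finger_gap: 23.9
finger_force: 5.0
```

>>> arm_command(
  steps=[
    [0.15,0,0,0,0],
    [0.15,0,0,0,0],
    [0.15,0,0,-4,0],
    [0.15,0,0,-8,0],
    [0.15,0,0,-12,0],
    [0.15,0,0,-13,0],
    [0.15,0,0,-13,0],
  ],
  force=30,
)

```text
clock: 4.55
eef_pos: [452.0, -69.6, 89.4]
eef_rot: [-3.142, 0.0, -0.03]
wrist_force: [2.9, -0.2, -7.5]
finger_gap: 23.4
finger_force: 30.0
```

```bash
python3 - <<'E'
from h import *
import cv2
s=imaging.camera("scene")
cv2.imwrite("pics/d.png",cv2.resize(s["img"][110:230,280:400,::-1],(600,600),interpolation=2))
E
```

```text
(no output)
```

View pics/d.png

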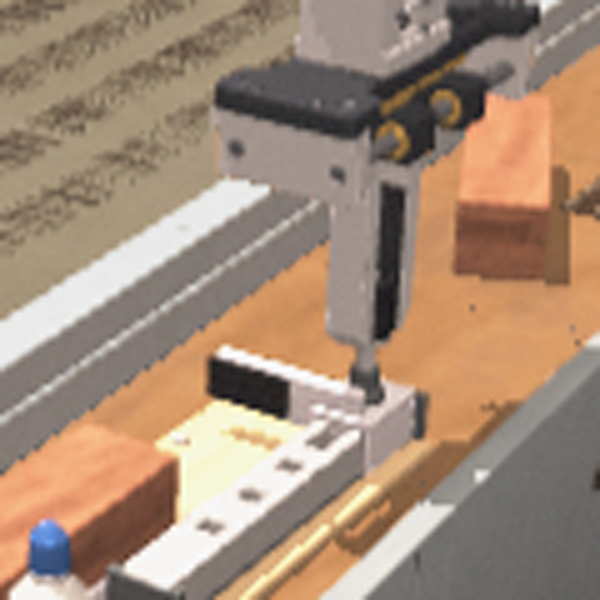

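The knob is held and raised, with the bare pin rod visible under the knob at (365,365). Force is about 8 N, which matches the spring. Next I slide along jig +y, which is tool -y.

>>> arm_command(
  steps=[
    [0.15,0,-3,0,0],
    [0.15,0,-8,0,0],
    [0.15,0,-14,0,0],
    [0.15,0,-20,0,0],
    [0.15,0,-26,0,0],
    [0.15,0,-32,0,0],
    [0.15,0,-38,0,0],
    [0.15,0,-44,0,0],
    [0.15,0,-50,0,0],
    [0.15,0,-55,0,0],
    [0.15,0,-60,0,0],
    [0.15,0,-60,0,0],
  ],
)

```text
clock: 6.1
eef_pos: [454.2, -9.1, 89.6]
eef_rot: [-3.141, -0.001, -0.03]
wrist_force: [5.3, 0.8, -8.3]
finger_gap: 23.3
finger_force: 30.0
```

>>> arm_command(
  steps=[
    [0.15,0.5,-3,0,0],
    [0.15,1,-8,0,0],
    [0.15,1,-13,0,0],
    [0.15,1,-18,0,0],
    [0.15,1,-22,0,0],
    [0.15,1,-26,0,0],
    [0.15,1,-29,0,0],
    [0.15,1,-31,0,0],
    [0.15,1,-32,0,0],
    [0.15,1,-32,0,0],
  ],
)

```text
clock: 7.35
eef_pos: [455.8, 22.4, 89.4]
eef_rot: [-3.141, 0.0, -0.03]
wrist_force: [-2.0, 0.8, -9.1]
finger_gap: 23.4
finger_force: 30.0
```

```bash
python3 - <<'E'
from h import *
import cv2
s=imaging.camera("scene")
cv2.imwrite("pics/e.png",cv2.resize(s["img"][140:290,220:370,::-1],(600,600),interpolation=2))
E
```

```text
(no output)
```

View pics/e.png

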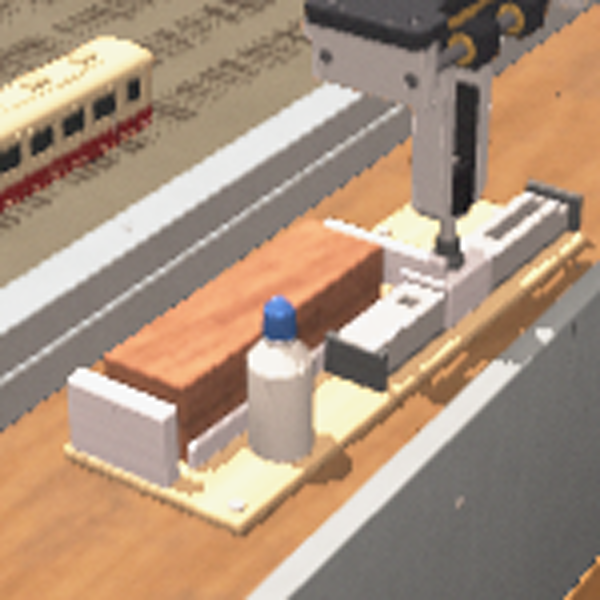

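The stop is just touching or nearly touching the row at (385,250), the glue bottle is standing, and the next hole shows ahead of the sleeve at (407,300). I'll lower the pin onto the tube, then open the fingers a little so the spring can act on its own.

>>> arm_command(
  steps=[
    [0.15,0,0,2,0],
    [0.15,0,0,4,0],
    [0.15,0,0,5,0],
    [0.15,0,0,5,0],
    [0.29,0,0,5,0],
    [0.29,0,0,5,0],
    [0.29,0,0,5,0],
  ],
)

```text
clock: 8.28
eef_pos: [456.3, 22.2, 84.8]
eef_rot: [3.142, -0.001, -0.03]
wrist_force: [0.3, -0.9, -0.0]
finger_gap: 27.1
finger_force: 0.0
```

>>> arm_command(
  steps=[
    [0.29,0,-0.5,0,0],
    [0.29,0,-1,0,0],
    [0.29,0,-1.5,0,0],
    [0.29,0,-2,0,0],
    [0.29,0,-2.5,0,0],
    [0.29,0,-3,0,0],
    [0.29,0,-3.5,0,0],
    [0.29,0,-4,0,0],
    [0.29,0,-4,0,0],
  ],
)

```text
clock: 9.4
eef_pos: [456.0, 26.3, 84.4]
eef_rot: [3.142, 0.0, -0.03]
wrist_force: [1.3, -4.0, -0.7]
finger_gap: 27.3
finger_force: 2.0
```

>>> arm_command(
  steps=[
    [0.29,0,-0.4,0,0],
    [0.29,0,-0.8,0,0],
    [0.29,0,-1.2,0,0],
    [0.29,0,-1.6,0,0],
    [0.29,0,-1.6,0,0],
  ],
)

```text
clock: 10.02
eef_pos: [456.1, 28.2, 84.6]
eef_rot: [-3.141, -0.0, -0.03]
wrist_force: [1.0, 0.0, -0.3]
finger_gap: 27.1
finger_force: 0.0
```

```bash
python3 - <<'E'
from h import *
import cv2
s=imaging.camera("scene")
cv2.imwrite("pics/f.png",cv2.resize(s["img"][160:240,280:360,::-1],(600,600),interpolation=2))
E
```

```text
(no output)
```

View pics/f.png

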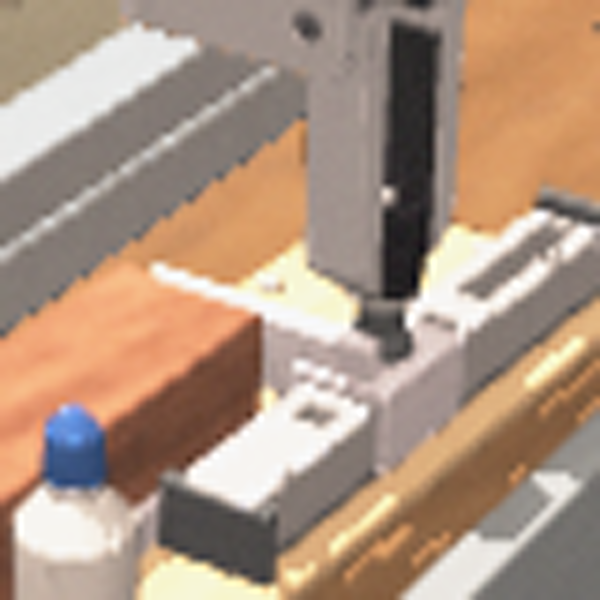

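The knob's underside now sits right on the neck at (380,315), so the pin appears to have dropped. I'll open, retreat and verify.

>>> arm_command(
  steps=[
    [0.35,0,0.6,0,0],
    [0.7,0,0.6,0,0],
    [0.7,0,0.6,0,0],
    [0.7,0,0.6,-10,0],
    [0.7,0,0.6,-30,0],
    [0.7,0,0.6,-60,0],
    [0.7,-30,30,-100,0],
    [0.7,-60,80,-130,0],
    [0.7,-90,130,-140,0],
    [0.7,-110,180,-140,0],
    [0.7,-110,180,-140,0],
  ],
)

```text
clock: 11.45
eef_pos: [339.5, -151.1, 225.3]
eef_rot: [3.141, -0.001, -0.035]
wrist_force: [0.8, -0.3, -0.6]
finger_gap: 65.7
finger_force: 0.0
```

```bash
python3 - <<'E'
from h import *
from cell import find_in
import cv2
s=imaging.camera("scene");t=imaging.camera("top")
a=cv2.resize(s["img"][150:250,260:360,::-1],(400,400),interpolation=2);b=cv2.resize(t["img"][150:250,260:360,::-1],(400,400),interpolation=2)
cv2.imwrite("pics/g.png",np.hstack([a,b]))
for n,p in(("s",s),("t",t)):
    print(n,[(np.round(d["rect"],1).tolist(),round(d["p"],2)) for d in find_in(p,"knob")[:2]])
# predicted scene pixels of knob centre at home and resting
for y in(27,28,29):
  for z in(73,81):
    for p in (s,t):
      c=p["mtx"]@(p["view"]@[455.5,y,z,1])[:3];print(y,z,(c[:2]/c[2]).round(1))
E
```

```text
s [([332.3, 191.9, 13.0, 13.0], 0.71), ([303.1, 226.0, 129.8, 87.8], 0.3)]
t [([330.0, 206.5, 9.7, 15.4], 0.51)]
27 73 [330.2 191.3]
27 73 [330.3 204.2]
27 81 [330.4 187.9]
27 81 [330.4 203.4]
28 73 [330.  191.5]
28 73 [329.7 204.2]
28 81 [330.1 188.1]
28 81 [329.9 203.4]
29 73 [329.8 191.7]
29 73 [329.2 204.3]
29 81 [329.9 188.3]
29 81 [329.4 203.4]
```

View pics/g.png

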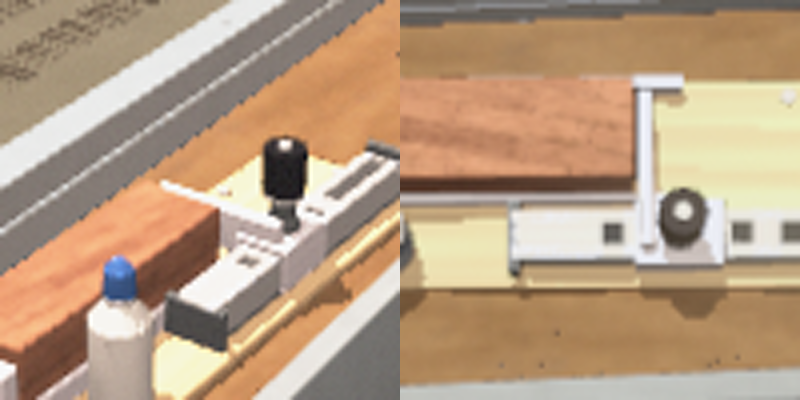

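In the scene crop the knob at (285,170) maps to row 192.5. That matches the fully home prediction of 191.5; resting on the tube would be 188. In the top crop the stop sits on the middle hole, between the visible holes at (613,232) and (741,232), with its face against the brick row. The bottle is still standing.

```bash
python3 -c "
from cell import job
print(job.sign_off())"
```

```text
the job is handed in; nothing more can be done
None
```

The job is handed in: the plunger is home in the right (middle) hole with the stop behind the brick row, and the glue bottle stands untouched. The final camera images confirm this; sign-off returned no verdict.

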